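# Hold a drawer divider against the sprung stop of an assembly jig

## Task

Take the longer of the two white dividers out of the storage stand, stand it on its long edge in the slot of the assembly jig, down on the slot's floor, and push it along the slot against the sprung stop until the stop's pointer stands between the two black lines on the housing, never far past the second line. Finish while still holding it there with that steady push, without letting go, because a colleague will then tighten the jig's screws. Leave the short divider, the screwdriver, the timer and the mouse where they are.

Things in the scene. Friction and masses are not known exactly. Their poses are not given: they have to be found in the camera images.
- long_divider_center (a point): Centre of the long divider: flat white plate standing on edge, 120 mm long (its x), 8 mm thick (its y), 90 mm tall (its z, up), about 0.11 kg. This point is 45 mm above its lower edge. It starts in either outer slot of the stand (which one varies), on the stand's 8 mm base, slot 20 mm deep. The short divider is in the slot 70 mm away.
- long_divider: The same plate; origin at the middle of its lower edge, axes as above.
- short_divider_center (a point): Centre of the short divider: the same kind of white plate but only 80 mm long (8 mm thick, 90 mm tall), in the other outer slot of the stand. Not to be moved.
- stand: Storage stand, fixed to the desk: aluminium base 130 x 112 x 8 mm with grey ribs 28 mm high (from the desk) that form three slots along its x, at y = -35, 0 and +35 mm; the middle one is empty. Origin at the centre of its underside, z up.
- jig: Assembly jig, fixed to the desk: dark base plate 250 (x) x 84 (y) x 8 mm. Origin at the centre of its underside, z up; the sprung stop is at its +x end. Two aluminium rails form one slot along x on the line y = 0. Two black thumbscrews stick out to 30 mm on its -y side, 10 to 23 mm above the desk.
- slot_floor (a point): Point on the floor of the jig's slot, on its centre line y = 0, at x = -60 mm of the jig, 8 mm above the desk; axes as the jig. The slot runs from x = -125 (open end) to x = +60 mm of the jig, is 12 mm wide with straight walls up to 23 mm above the desk, then a flared mouth about 16 mm wide up to 29 mm above the desk.
- housing_top (a point): Centre of the top of the jig's grey spring housing, 75 mm above the desk, at x = +99 mm, y = 0 of the jig; the housing is 50 x 50 mm. Two black lines cross its top at x = 95 and x = 110 mm of the jig.
- stop_pad (a joint): How far the sprung stop is pushed in (m): 0 free, grows as it is pushed to the jig's +x, ends at 0.038. The push needed is about 3 N at the start and grows by 0.3 N per mm: 7.5 N at 0.015 (pointer tip at the first black line), 12 N at 0.030 (tip at the second line). It springs back when released.
- pad_face (a point): Middle of the stop's flat black face, which looks to the jig's -x; 34 mm wide, 30 to 82 mm above the desk. With the stop free it is at x = +25 mm, y = 0 of the jig, 55 mm above the desk; it moves with the stop. A thin steel pointer runs from the pad over the top of the housing, its tip 55 mm beyond the face.
- screwdriver_grip (a point): Handle of a black screwdriver, 150 mm long, lying on the desk beside the jig on its -y side. Not to be moved.
- timer: White bench timer with a knob, 62 x 62 x 43 mm, standing behind the storage stand; origin at the centre of its underside. Not to be moved.
- mouse: Black computer mouse, 123 x 63 x 39 mm, on the desk to the left of the stand; origin at the centre of its underside. Not to be moved. Beside it, further left, stands the room's black computer tower, 400 mm tall, from x = 0.54 m away from the robot and from y = 0.29 to 0.45 m: the arm must pass in front of it or above it.
Mind the look-alikes: they are no part of the job. What is shaped like the long_divider but purple is not meant.

How it is judged:
By the outcome, as a careful person would: the job done as asked, in the order asked, and still so for the second after the job is handed in, while the arm keeps its last pose, push and grip.
It also fails if it takes over 48 s, if anything falls off the work surface, if the arm or the gripper's body presses on something with over 40 N, if the wrist force passes 120 N, or if a joint passes its speed limit or range.

## Robot

A 6-joint arm with a two-finger parallel gripper is mounted at the origin on a cart in front of the work surface, level with it; the furniture and walls round the work are solid. World frame = base frame: x ahead of the robot, y to its left, z up, the work surface at z = 0. Lengths are in m, angles in rad, forces in N, time in s.
With the tool pointing down it reaches from about 0.375 to 0.925 m from the base axis. Payload 5.7 kg.
Tool frame: the origin (TCP) lies midway between the tips of the shut fingers; the grasp point (between the pads) lies 19 mm behind it; z points along the fingers, x is the direction in which the jaws open and shut, and the axes are right-handed (so a half turn about z gives the same grasp; the last joint's range is limited). The gripper opens to 88 mm and grips with 3 to 60 N. Pads are 20 mm wide; open, the fingers measure 115 mm over their backs; the gripper's body (75 mm by 178 mm) begins 61 mm behind the grasp point.
Start: joints at [-1.263, 0.359, 1.51, -0, 1.272, -0.115], TCP at [0.246, -0.547, 0.223] pointing down, gripper open.
Joint ranges: [-2.97, 2.97], [-1.01, 2.36], [0.21, 2.38], [-0.96, 4.11], [0.2, 2.71], [-2.98, 2.98]. Speed limits (rad/s): [2.39, 2.39, 3.14, 3.14, 3.14, 3.14].

## Interface

Orientations are given as a unit quaternion [x, y, z, w].
In Python, from bench import move_ptp, servo_line, goto_joints, move_gripper, sleep, inverse_kinematics, capture, PlanningError, close_job, spot_in, silhouettes, current_clock, current_joint_pos, current_qvel, current_joint_torque, current_position, current_orientation, current_force, current_torque, current_finger_gap gives the robot as it stands. Calls block until the motion is done:
- move_ptp(position, orientation): joint-space move of the TCP to a pose.
- servo_line(position, orientation=None, rate=0.15, contact_N=None): straight line of the TCP; orientation=None keeps the orientation; rate is the mean speed in m/s. With contact_N (N) it stops when the force on the tool has changed by that much, and returns True; else False.
- goto_joints(angles): joint-space move.
- move_gripper(opening): finger opening in m; the grip force is fixed at half the most; returns when the fingers have stopped.
- sleep(seconds).
- inverse_kinematics(position, orientation): joint angles nearest the present ones, or None.
- capture(name): name is "side" or "top"; returns a dict with "image" (480x640x3 uint8, blue, green, red), "range_z" (480x640 float32, m along the optical axis (not along the pixel's ray), 0 where there is no reading), "intrinsics" (3x3 intrinsics, pixels), "R" (3x3) and "t" (3): a world point X has camera coordinates R X + t. Camera axes: x right, y down, z forward; pixel columns grow to the right and rows downward; lengths in m; the calibration is good to about 2 mm. A picture is of the moment at which its call begins.
A pose or a line that the arm cannot do raises PlanningError and nothing moves.
- close_job(): hands the job in, once; it reports no verdict.
Trained networks look in the newest picture that a camera, given by its name, has taken for a name from the list of things; names that differ only in an ending like _2 or _b are one class to them, and where a whole thing is asked for, a point or a joint stands for the part that bears it (a point fixed in the world has none). Each returns a list of dicts, best first, with "conf" (0 to 1); they miss things now and then, are a little off and sometimes report something else, mostly with a low value. They report only what shows in the picture. A call takes as long as a camera call. They do not tell look-alikes from the thing itself.
- spot_in(camera, query): "xy" ([column, row] in pixels, amid what is visible of it).
- silhouettes(camera, query): "region" (480x640 bool, what is visible of it) and "xy" ([column, row] in pixels, amid what is visible of it).
Readings, each from a call of its own:
- current_clock(): time.
- current_joint_pos(): joint angles.
- current_qvel(): joint speeds.
- current_joint_torque(): joint torques, N m.
- current_position(): TCP position.
- current_orientation(): TCP orientation.
- current_force(): force on the tool from outside, world axes, zero at the start.
- current_torque(): the same for the moment, N m.
- current_finger_gap(): finger opening in m.
Only numpy, scipy, OpenCV 4.12 (cv2) and the standard library are available. Lean on these libraries where they do the work, as an engineer would, in place of code of your own. Each camera call takes 0.05 s, during which the arm holds its last target.

## Working session

There is one attempt and no reset: what is moved stays moved. The work goes in short steps, each a Python script; the robot and the scene stay as the last script left them, time stands still between calls to the robot, and variables do not carry over. Pictures are saved under pics/ and viewed, and the job is handed in when it is done.

```bash
mkdir -p pics; ls
cat > h.py <<'E'
import numpy as np, cv2, pickle
from bench import *
def cap(n):
    c=capture(n); pickle.dump(c,open(f'{n}.pkl','wb')); return c
def w(c,u,v,z=None):
    """pixel->world with depth, or on plane z"""
    K,R,t=[np.array(c[k],float) for k in('intrinsics','R','t')]
    r=np.linalg.inv(K)@np.array([u,v,1.0])
    if z is None:
        d=c['range_z'][int(round(v)),int(round(u))]; return R.T@(r*d-t)
    o=-R.T@t; dd=R.T@r; return o+dd*(z-o[2])/dd[2]
def px(c,X):
    p=c['intrinsics']@(c['R']@np.array(X,float)+c['t']); return p[:2]/p[2]
def cloud(c):
    K=np.array(c['intrinsics'],float);u,v=np.meshgrid(np.arange(640),np.arange(480));d=c['range_z'].astype(float)
    r=np.stack([u,v,np.ones_like(u)],-1)@np.linalg.inv(K).T*d[...,None]
    P=(r-c['t'])@c['R']; P[d==0]=np.nan; return P
E
python3 - <<'E'
from h import *
for n in('top','side'):
    c=cap(n); cv2.imwrite(f'pics/{n}1.png',c['image']); print(n,c['intrinsics'][0],-c['R'].T@c['t'])
    for q in('long_divider','short_divider_center','stand','jig','housing_top','stop_pad','pad_face','screwdriver_grip','timer','mouse'):
        for s in spot_in(n,q)[:4]:
            u,v=s['xy'];print(q,np.round(s['xy']),round(s['conf'],2),np.round(w(c,u,v),3))
print(current_clock())
E
```

```text
pics
top [503.02342218   0.         314.09340583] [ 0.50758378 -0.07586206  1.30750594]
long_divider [265. 286.] 0.7 [0.546 0.034 0.101]
long_divider [209. 234.] 0.67 [0.676 0.17  0.093]
short_divider_center [238. 283.] 0.65 [0.555 0.101 0.082]
stand [254. 286.] 0.63 [0.55  0.07  0.009]
jig [357. 249.] 0.88 [ 0.636 -0.196  0.031]
housing_top [359. 250.] 0.72 [ 0.636 -0.202  0.009]
stop_pad [358. 229.] 0.8 [ 0.681 -0.194  0.08 ]
pad_face [357. 227.] 0.61 [ 0.686 -0.192  0.08 ]
screwdriver_grip [389. 235.] 0.52 [ 0.672 -0.279  0.025]
timer [263. 237.] 0.67 [0.671 0.043 0.045]
timer [267. 280.] 0.52 [0.561 0.029 0.087]
mouse [192. 298.] 0.72 [0.521 0.222 0.041]
mouse [356. 230.] 0.56 [ 0.688 -0.198  0.005]
side [504.80765733   0.         318.83283091] [ 0.62547055 -0.955091    0.55266087]
long_divider [272. 224.] 0.85 [0.546 0.031 0.067]
long_divider [335. 205.] 0.84 [0.689 0.187 0.045]
short_divider_center [281. 204.] 0.88 [0.562 0.101 0.084]
stand [277. 242.] 0.96 [0.556 0.02  0.029]
stand [332. 305.] 0.65 [ 0.667 -0.209  0.023]
jig [329. 306.] 0.9 [ 0.662 -0.211  0.025]
housing_top [335. 306.] 0.65 [ 0.673 -0.21   0.023]
housing_top [272. 225.] 0.3 [0.545 0.036 0.062]
stop_pad [337. 282.] 0.7 [ 0.675 -0.212  0.076]
pad_face [333. 285.] 0.9 [ 0.668 -0.213  0.069]
pad_face [340. 333.] 0.15 [ 0.677 -0.287  0.024]
screwdriver_grip [338. 332.] 0.88 [ 0.674 -0.285  0.024]
timer [334. 245.] 0.8 [0.681 0.02  0.024]
mouse [257. 206.] 0.54 [0.494 0.213 0.03 ]
1.1
```

Run:
```python
from h import *
for n,(a,b,x,y) in {'top':(150,180,280,180),'side':(200,170,240,180)}.items():
    c=pickle.load(open(n+'.pkl','rb')); cv2.imwrite(f'pics/{n}_crop.png',cv2.resize(c['image'][b:b+y,a:a+x],None,fx=800/280 if n=='top' else 3.2,fy=800/280 if n=='top' else 3.2,interpolation=cv2.INTER_CUBIC))
```

```text
(no output)
```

View pics/top1.png

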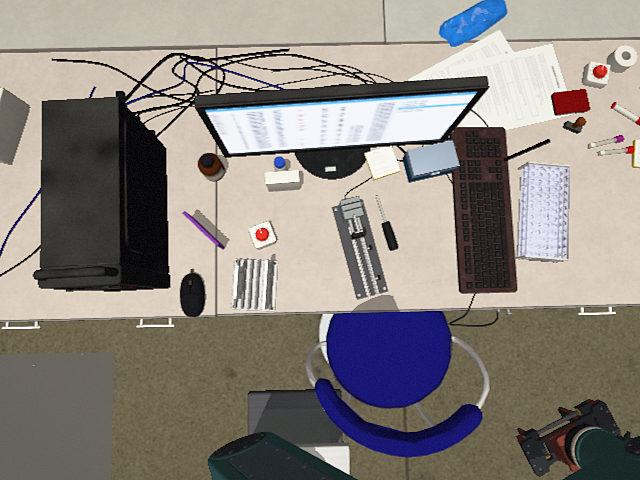

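View pics/top_crop.png

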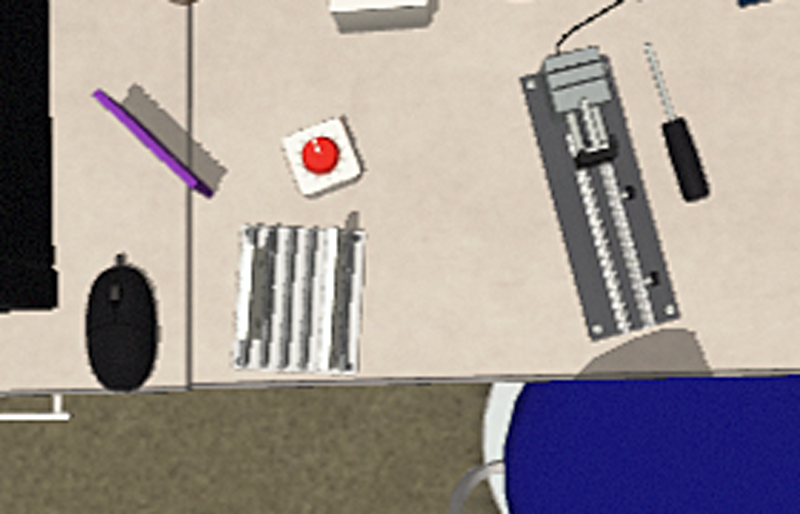

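View pics/side_crop.png

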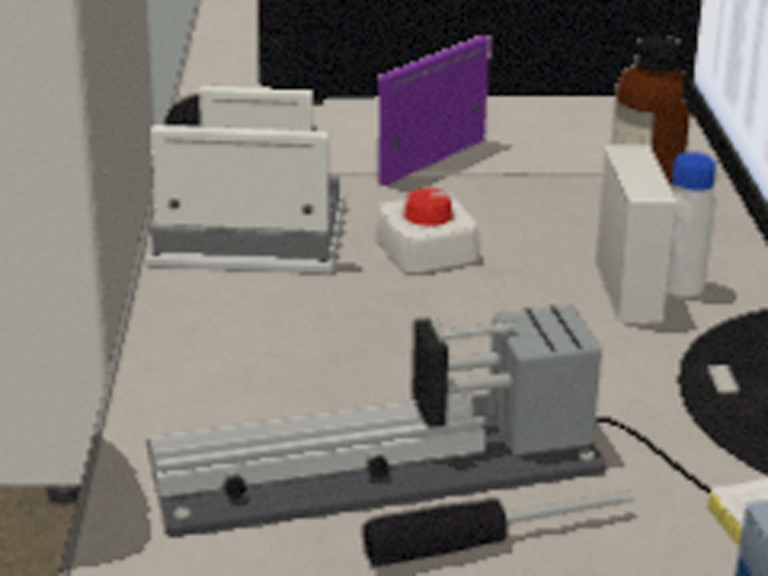

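```bash
cat > meas.py <<'E'
from h import *
def ln(P):
    m=np.median(P[:,:2],0); vx,vy,x0,y0=cv2.fitLine(P[:,:2].astype(np.float32),cv2.DIST_HUBER,0,1e-4,1e-4).ravel()
    return np.array([x0,y0]),np.degrees(np.arctan2(vy,vx))
def box(P): 
    r=cv2.minAreaRect((P[:,:2]*1000).astype(np.float32)); return np.round(r[0],1),np.round(r[1],1),round(r[2],2)
if __name__=='__main__':
  for n in('top','side'):
    c=pickle.load(open(n+'.pkl','rb')); P=cloud(c).reshape(-1,3); P=P[~np.isnan(P[:,0])]
    def sel(a): return P[np.all((P>=[x[0] for x in a])&(P<=[x[1] for x in a]),axis=1)]
    print(n)
    print(' desk',np.median(sel([(.5,.6),(-.1,-.05),(-.02,.02)])[:,2]))
    L=sel([(.45,.65),(.005,.065),(.045,.12)]); print(' long',len(L),box(L),ln(L),np.percentile(L,[2,98],axis=0).round(4).tolist())
    S=sel([(.45,.65),(.075,.135),(.045,.12)]); print(' short',len(S),box(S),ln(S),np.percentile(S,[2,98],axis=0).round(4).tolist())
    J=sel([(.45,.8),(-.29,-.1),(.005,.012)]); print(' jigbase',len(J),box(J))
    J=sel([(.45,.8),(-.27,-.1),(.025,.032)]); print(' rails',len(J),box(J),ln(J))
    H=sel([(.6,.85),(-.27,-.1),(.07,.08)]); print(' housing',len(H),box(H),ln(H))
    H=sel([(.6,.85),(-.27,-.1),(.035,.09)]); print(' pad/hous',len(H),box(H),np.percentile(H,[1,99],axis=0).round(4).tolist())
    C=sel([(.25,.5),(-.4,.1),(.05,.6)]);print(' chair', len(C), np.percentile(C,[1,50,99],axis=0).round(3).tolist() if len(C) else '')
  print(current_orientation())
E
python3 meas.py
```

```text
top
 desk -0.0001608840404827837
 long 259 (array([551.2,  34.6]), array([  8.8, 119.6]), 85.63) (array([0.53961295, 0.03350861], dtype=float32), np.float32(-4.457224)) [[0.4939, 0.0268, 0.0492], [0.6077, 0.0415, 0.1022]]
 short 212 (array([558.5, 104.2]), array([ 9.4, 79.1]), 85.73) (array([0.55714506, 0.10083559], dtype=float32), np.float32(-4.1304913)) [[0.5192, 0.0976, 0.0469], [0.596, 0.1084, 0.1013]]
 jigbase 1683 (array([ 638.7, -194.9]), array([189. , 323.1]), 89.74)
 rails 272 (array([ 647.1, -231.6]), array([245.7,  97.3]), 15.94) (array([ 0.5948332 , -0.21618006], dtype=float32), np.float32(20.888624))
 housing 415 (array([ 713. , -186.9]), array([99.5, 50.7]), 12.88) (array([ 0.7302411, -0.1833558], dtype=float32), np.float32(15.201106))
 pad/hous 664 (array([ 691.3, -191.9]), array([144.2,  50.7]), 12.88) [[0.6623, -0.2116, 0.0382], [0.7626, -0.1549, 0.0852]]
 chair 2050 [[0.25, -0.099, 0.296], [0.264, -0.035, 0.509], [0.284, 0.01, 0.598]]
side
 desk 0.000310513814570237
 long 1274 (array([549. ,  35.1]), array([ 14., 119.]), 85.71) (array([0.54954475, 0.03367893], dtype
[... 194 characters left out ...]
2), np.float32(-4.291683)) [[0.5181, 0.0979, 0.0698], [0.5955, 0.1101, 0.0991]]
 jigbase 1708 (array([ 661.6, -224.6]), array([283.2, 138.7]), 14.43)
 rails 689 (array([ 639.1, -204.4]), array([248.,  43.]), 11.43) (array([ 0.6230313 , -0.21052605], dtype=float32), np.float32(5.174405))
 housing 514 (array([ 712. , -186.8]), array([99.5, 52.9]), 13.72) (array([ 0.7156383 , -0.19396868], dtype=float32), np.float32(19.599165))
 pad/hous 1513 (array([ 712.1, -187. ]), array([99.7, 53.4]), 13.54) [[0.6616, -0.2134, 0.0356], [0.7632, -0.1575, 0.0844]]
 chair 1727 [[0.25, -0.085, 0.061], [0.259, -0.051, 0.446], [0.498, 0.039, 0.51]]
[ 8.39738174e-01 -5.42991522e-01 -6.08902410e-05 -4.18728748e-05]
```

```bash
cat > jigfit.py <<'E'
from meas import *
from scipy.optimize import least_squares
def run(n):
    c=cap(n); s=silhouettes(n,'jig'); m=s[0]['region'].astype(np.uint8); print(n,s[0]['conf'],m.sum())
    m=cv2.morphologyEx(m,cv2.MORPH_OPEN,np.ones((3,3)))
    ct=max(cv2.findContours(m,0,2)[0],key=len)[:,0,:]
    B=np.array([w(c,u,v,.008)[:2] for u,v in ct])
    p=np.array([.640,-.204,np.radians(13.4)])
    for it in range(10):
        def loc(p,B): d=B-p[:2]; C,S=np.cos(p[2]),np.sin(p[2]); return np.c_[C*d[:,0]+S*d[:,1],-S*d[:,0]+C*d[:,1]]
        q=loc(p,B); k1=(np.abs(q[:,1]-42)<7)&(q[:,0]<75)&(q[:,0]>-.12); 
        kl=(np.abs(q[:,1]-.042)<.008)&(abs(q[:,0])<.115); kr=(np.abs(q[:,1]+.042)<.008)&(abs(q[:,0])<.115); ke=(np.abs(q[:,0]+.125)<.01)&(abs(q[:,1])<.035)
        f=lambda p:np.r_[loc(p,B[kl])[:,1]-.042,loc(p,B[kr])[:,1]+.042,loc(p,B[ke])[:,0]+.125]*1000
        r=least_squares(f,p,loss='huber',x_scale=[.01,.01,.01]); p=r.x
    q=loc(p,B); print(kl.sum(),kr.sum(),ke.sum(),'rms',np.sqrt(np.mean(r.fun**2)),p[:2].round(4),np.degrees(p[2]).round(2), 'medians',np.median(q[kl,1]),np.median(q[kr,1]),np.median(q[ke,0]))
    return c,p
for n in('top','side'):
    c,p=run(n); im=c['image'].copy()
    a,b,s=(310,185,4) if n=='top' else (230,250,4)
    im=cv2.resize(im[b:b+140,a:a+190],None,fx=s,fy=s,interpolation=cv2.INTER_CUBIC)
    C,S=np.cos(p[2]),np.sin(p[2])
    def pj(x,y,z): return tuple(int(round(k)) for k in (px(c,[p[0]+C*x-S*y,p[1]+S*x+C*y,z])-[a,b]+.5)*s)
    for (l,col) in (([(-.125,-.042,.008),(.125,-.042,.008),(.125,.042,.008),(-.125,.042,.008)],(0,255,0)),([(-.125,-.008,.029),(.06,-.008,.029),(.06,.008,.029),(-.125,.008,.029)],(0,0,255)),([(.074,-.025,.075),(.124,-.025,.075),(.124,.025,.075),(.074,.025,.075)],(255,0,0))):
        cv2.polylines(im,[np.array([pj(*x) for x in l])],True,col,1)
    cv2.imwrite(f'pics/jig_{n}.png',im)
E
python3 jigfit.py
```

```text
top 0.57 3233
46 46 14 rms 1.3022533408653343 [ 0.6418 -0.2046] 12.89 medians 0.04144129968865173 -0.04149953094741587 -0.12496862210444498
side 0.9 5402
21 40 10 rms 2.2494564469116884 [ 0.6414 -0.2063] 12.88 medians 0.044325149314590216 -0.042849712483993385 -0.12500548759291255
```

View pics/jig_top.png

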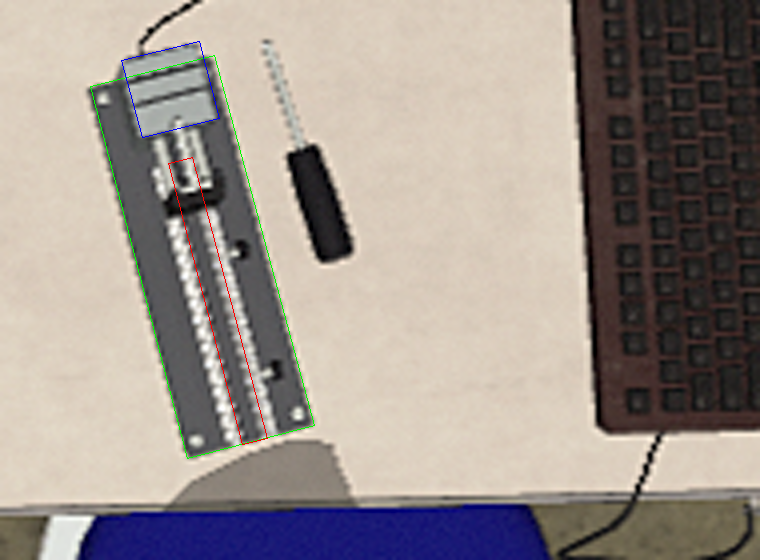

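View pics/jig_side.png

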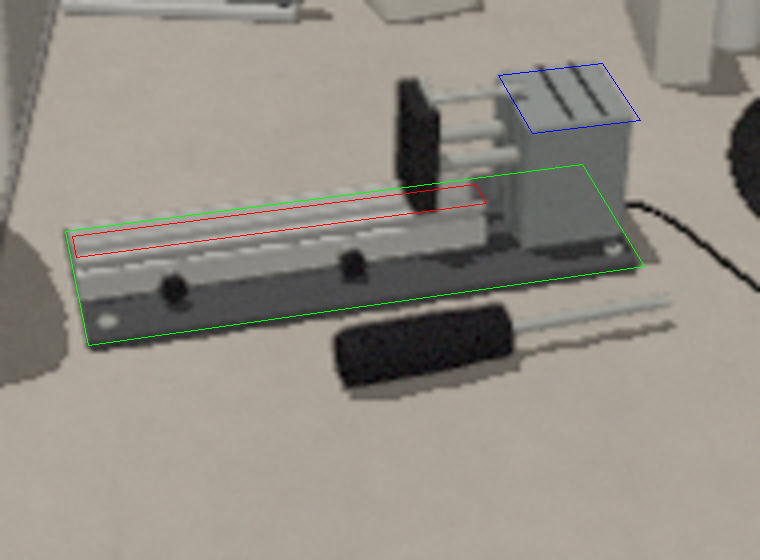

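```bash
cat >> h.py <<'E'
from scipy.spatial.transform import Rotation as Ro
def ori(a,flip=False):
    """plate yaw a (rad): tool z down, jaws across plate"""
    s=-1 if flip else 1
    x=s*np.array([-np.sin(a),np.cos(a),0]); z=np.array([0,0,-1.]); return Ro.from_matrix(np.c_[x,np.cross(z,x),z]).as_quat()
JP=np.array([.6416,-.2052]); JY=np.radians(13.0)
def J(x,y,z): C,S=np.cos(JY),np.sin(JY); return np.array([JP[0]+C*x-S*y,JP[1]+S*x+C*y,z])
LP=np.array([.550,.0345]); LY=np.radians(-4.3)
E
python3 - <<'E'
from h import *
c=pickle.load(open('top.pkl','rb'));P=cloud(c)
for u,v in((400,345),(400,430),(340,380),(470,370),(480,80),(340,100),(540,280)):print((u,v),P[v,u].round(3))
for f in(0,1):
    for pos,a in((np.r_[LP,.04],LY),(np.r_[LP,.18],LY),(J(-.06,0,.04),JY),(J(-.06,0,.18),JY),(J(-.013,0,.04),JY)):
        q=inverse_kinematics(pos,ori(a,f)); print(f,pos.round(3),None if q is None else np.round(q,2))
print(current_clock())
E
```

```text
(400, 345) [ 0.368 -0.345 -0.263]
(400, 430) [-0.004 -0.414 -0.753]
(340, 380) [ 0.267 -0.158 -0.268]
(470, 370) [ 0.221 -0.702 -0.743]
(480, 80) [ 0.912 -0.401  0.41 ]
(340, 100) [ 0.883 -0.138  0.399]
(540, 280) [ 0.548 -0.67   0.003]
0 [0.55  0.034 0.04 ] [-0.06  0.52  1.79 -0.    0.83 -1.56]
0 [0.55  0.034 0.18 ] [-0.06  0.33  1.67 -0.    1.14 -1.56]
0 [ 0.583 -0.219  0.04 ] [-0.47  0.59  1.63 -0.    0.92 -2.27]
0 [ 0.583 -0.219  0.18 ] [-0.47  0.43  1.51 -0.    1.2  -2.27]
0 [ 0.629 -0.208  0.04 ] [-0.42  0.64  1.53 -0.    0.97 -2.22]
1 [0.55  0.034 0.04 ] [-0.06  0.52  1.79 -0.    0.83  1.58]
1 [0.55  0.034 0.18 ] [-0.06  0.33  1.67 -0.    1.14  1.58]
1 [ 0.583 -0.219  0.04 ] [-0.47  0.59  1.63 -0.    0.92  0.87]
1 [ 0.583 -0.219  0.18 ] [-0.47  0.43  1.51 -0.    1.2   0.87]
1 [ 0.629 -0.208  0.04 ] [-0.42  0.64  1.53 -0.    0.97  0.92]
1.3
```

Three candidates: the white plate at side pixel (272,224) / top (265,286), measured at 119.6 mm long; the white plate at side (281,204), 79 mm; and the purple one at side (335,205). The first fits, because it is white, 120 mm and in the stand's -y slot. The enlarged side crop shows it clearly longer than the white plate behind it.

Run:
```python
from h import *
o=ori(LY,True)
move_gripper(.04)
move_ptp(np.r_[LP,.15],o)
servo_line(np.r_[LP,.042],rate=.12,contact_N=8)
print(current_clock(),current_position(),current_force())
c=cap('side');cv2.imwrite('pics/g1.png',cv2.resize(c['image'][150:330,180:420],None,fx=3.2,fy=3.2))
```

```text
5.575 [0.55059901 0.03443262 0.04256189] [ 0.14453313 -0.05098838  0.33360297]
```

View pics/g1.png

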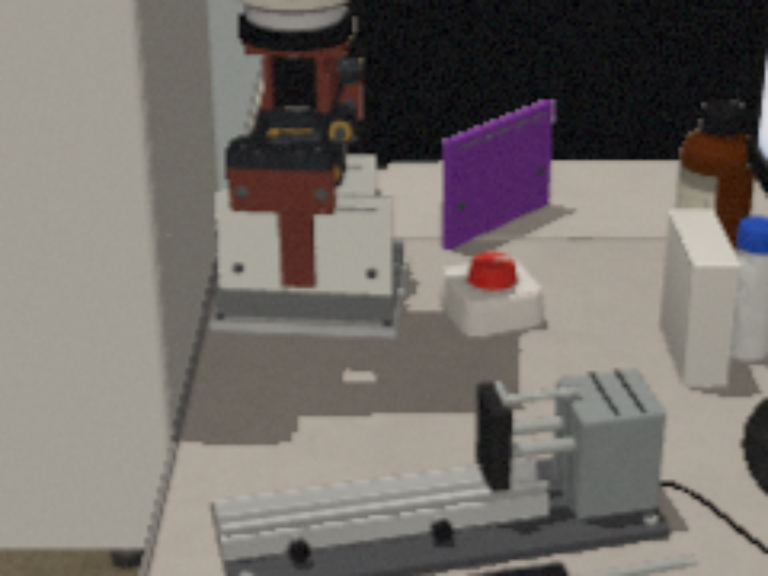

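The fingers straddle the long plate near its middle: finger at crop (297,250), plate from 218 to 392. Next I grip, lift and carry it over the jig.

Run:
```python
from h import *
move_gripper(0.0)
print('gap',current_finger_gap(),current_force())
p=current_position().copy() if hasattr(current_position(),'copy') else np.array(current_position())
print('grasp tcp',p)
servo_line([p[0],p[1],p[2]+.10],rate=.12)
print('gap',current_finger_gap(),current_force())
move_ptp(J(-.06,0,p[2]+.06),ori(JY,True))
print(current_clock(),current_position(),current_force(),current_finger_gap())
from meas import *
for n in('top','side'):
    c=cap(n); P=cloud(c).reshape(-1,3);P=P[~np.isnan(P[:,0])]
    d=P[:,:2]-JP;C,S=np.cos(JY),np.sin(JY);Q=np.c_[C*d[:,0]+S*d[:,1],-S*d[:,0]+C*d[:,1],P[:,2]]
    k=(abs(Q[:,1])<.012)&(Q[:,0]>-.14)&(Q[:,0]<.02)&(Q[:,2]>.055)&(Q[:,2]<.170)
    k&=(abs(Q[:,0]+.06)>.015)
    K=Q[k];print(n,k.sum(),np.percentile(K,[1,50,99],axis=0).round(4).tolist(),ln(K)[1], ln(K)[0])
cv2.imwrite('pics/h_top.png',cv2.resize(cv2.imread('/dev/null') if 0 else pickle.load(open('top.pkl','rb'))['image'][180:330,230:430],None,fx=4,fy=4))
cv2.imwrite('pics/h_side.png',cv2.resize(c['image'][180:360,200:440],None,fx=3.2,fy=3.2))
print(current_clock())
```

```text
gap 0.008204067756623124 [0.04496382 5.86204444 0.08694356]
grasp tcp [0.55017918 0.03529805 0.04205985]
gap 0.008103212255573531 [ 0.07234793  0.08296843 -1.02271011]
8.225 [ 0.58273275 -0.2176756   0.10158446] [ 0.28271492 -0.15962942 -1.38008358] 0.008234729355859177
top 89 [[-0.1189, -0.0043, 0.0688], [-0.107, 0.0028, 0.1439], [-0.0943, 0.0036, 0.1618]] -1.4310174 [-0.10737608  0.00203814]
side 2177 [[-0.1195, -0.0047, 0.069], [-0.0815, -0.0016, 0.1109], [-0.0008, 0.003, 0.1582]] -0.021538908 [-0.04990152 -0.00160267]
8.325
```

View pics/h_top.png

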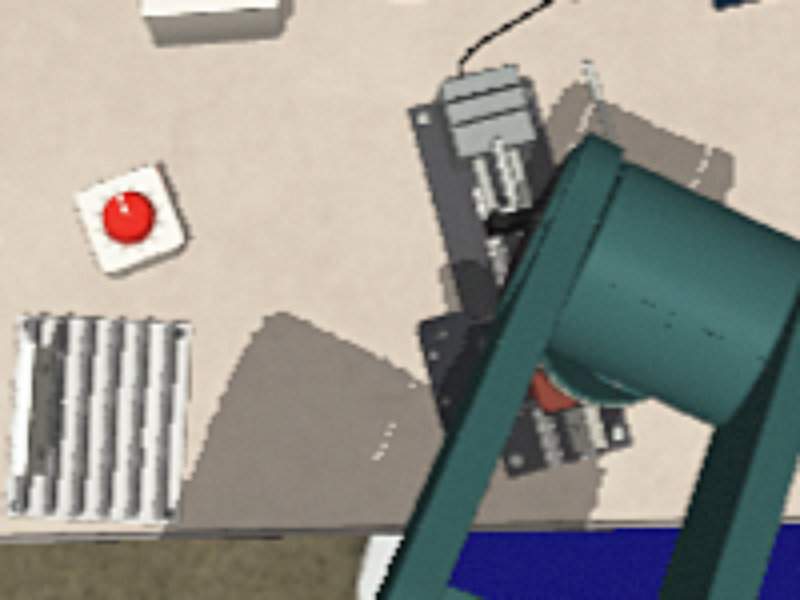

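View pics/h_side.png

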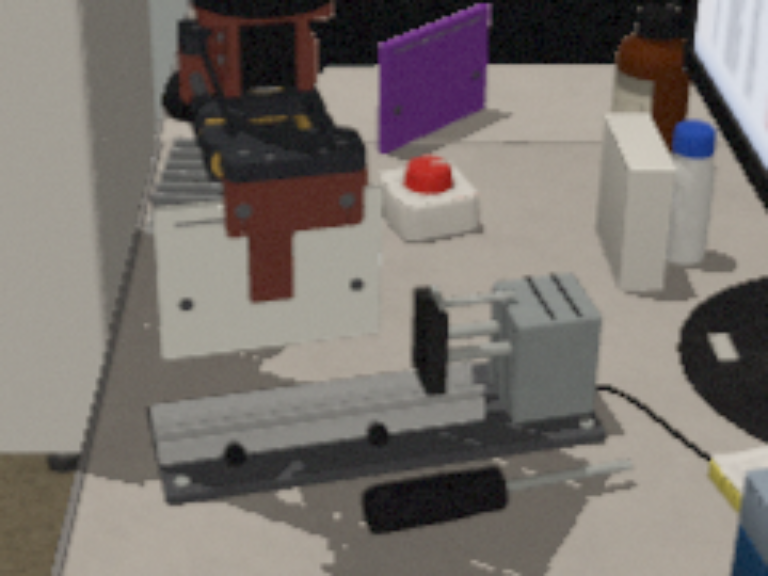

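The plate is held level, its lower edge about 60 mm above the slot floor, and the stand shows only the short divider left. Next I centre it and lower it with contact sensing.

```bash
cat >> h.py <<'E'
def loc(p):
    d=np.array(p[:2])-JP;C,S=np.cos(JY),np.sin(JY); return np.r_[C*d[0]+S*d[1],-S*d[0]+C*d[1],p[2]]
def fl(f):
    C,S=np.cos(JY),np.sin(JY); return np.r_[C*f[0]+S*f[1],-S*f[0]+C*f[1],f[2]]
def st(m=''): print(m,round(current_clock(),2),'jig',(loc(current_position())*1000).round(1),'F',fl(current_force()).round(2),'gap',round(current_finger_gap()*1000,2))
E
python3 - <<'E'
from h import *
o=ori(JY,True)
st()
servo_line(J(-.06,0,.075),o,rate=.05,contact_N=6);st('a')
r=servo_line(J(-.06,0,.056),o,rate=.03,contact_N=5);st(('b',r))
if not r:
    r=servo_line(J(-.06,0,.038),o,rate=.02,contact_N=6);st(('c',r))
c=cap('side');cv2.imwrite('pics/i_side.png',cv2.resize(c['image'][180:360,200:440],None,fx=3.2,fy=3.2))
E
```

```text
8.32 jig [-59.6   1.6 102. ] F [-0.28  0.42  0.91] gap 7.54
a 9.02 jig [-60.   -0.1  74.8] F [-0.    0.23 -0.79] gap 8.11
('b', False) 9.8 jig [-60.2   0.3  55.8] F [ 0.13  2.01 -1.26] gap 7.8
('c', True) 10.48 jig [-60.1   0.4  42. ] F [-0.59  0.42  3.72] gap 7.98
```

View pics/i_side.png

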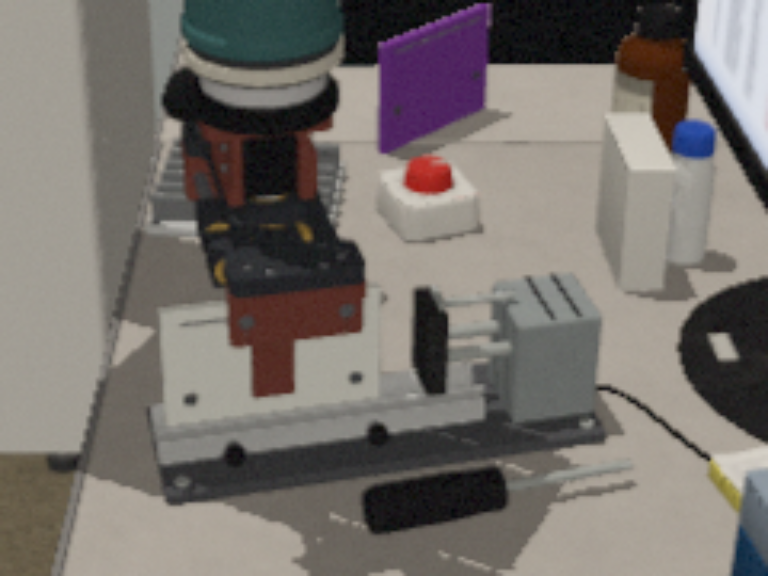

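The plate is in the slot and touches the floor at TCP z 42.0 mm, the same height as in the stand (both floors are at 8 mm). Next I push towards the stop in stages.

Run:
```python
from h import *
o=ori(JY,True)
r=servo_line(J(-.020,.0003,.0418),o,rate=.04);st(r)
sleep(.3);st()
r=servo_line(J(-.013,.0003,.0418),o,rate=.02);st(r)
sleep(.4);st()
c=cap('side');cv2.imwrite('pics/p_side.png',cv2.resize(c['image'][230:350,250:410],None,fx=5,fy=5,interpolation=cv2.INTER_CUBIC))
c=cap('top');cv2.imwrite('pics/p_top.png',cv2.resize(c['image'][190:310,320:440],None,fx=5,fy=5,interpolation=cv2.INTER_CUBIC))
```

```text
False 11.72 jig [-24.3   0.6  42.3] F [-15.09   0.82  14.34] gap 8.12
 12.02 jig [-24.3   0.6  42.3] F [-14.21   2.06  15.93] gap 8.02
False 12.52 jig [-17.8   0.6  42.3] F [-16.19   0.9   17.08] gap 8.07
 12.92 jig [-17.8   0.7  42.3] F [-16.75   0.75  16.73] gap 7.67
```

View pics/p_side.png

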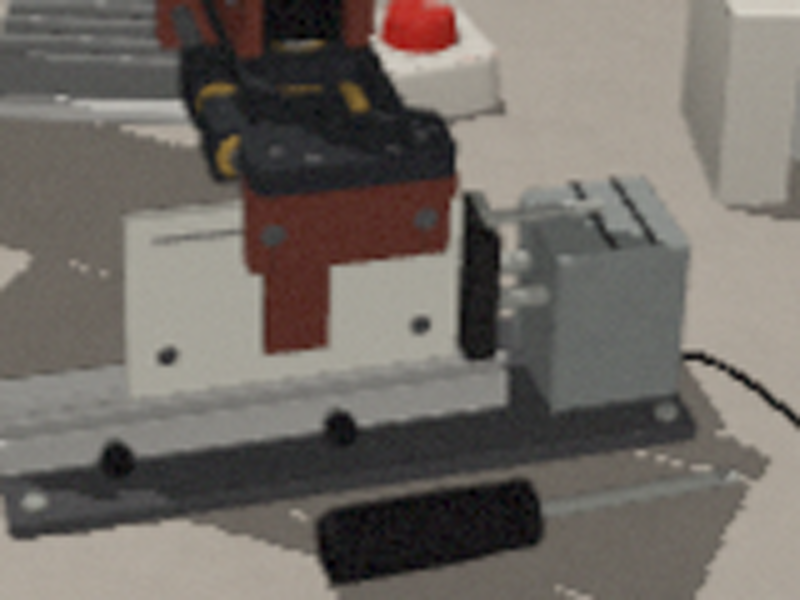

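View pics/p_top.png

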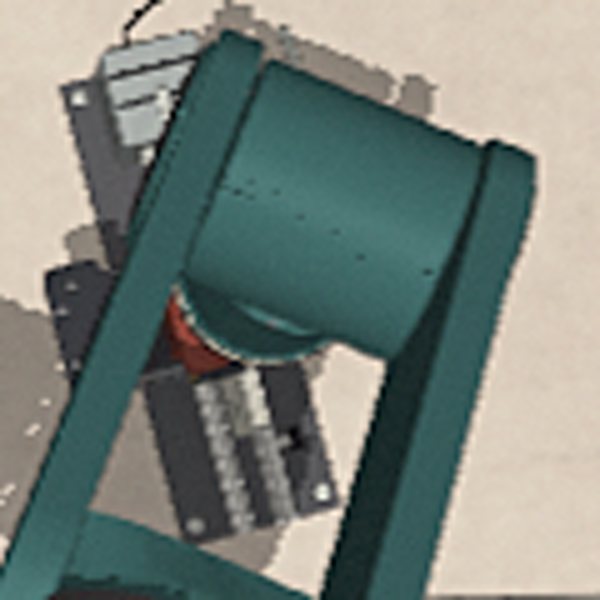

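The pointer tip is just past the first line: tip near side crop (600,205), with the lines at about x 585 and 632 on that row. TCP gives about 17 mm of stop travel. I will push on to mid-band and ease the downward load.

Run:
```python
from h import *
o=ori(JY,True)
r=servo_line(J(-.0085,.0005,.0421),o,rate=.02);st(r)
sleep(.5);st()
c=cap('side');cv2.imwrite('pics/q_side.png',cv2.resize(c['image'][255:315,300:400],None,fx=8,fy=8,interpolation=cv2.INTER_CUBIC))
cv2.imwrite('pics/q_side2.png',cv2.resize(c['image'][180:360,200:440],None,fx=3.2,fy=3.2))
m=c['image'].copy()
for x in(95,110):
  print(x,[px(c,J(x/1000,y,.075)).round(1) for y in(-.025,0,.025)])
for s in(17,20,22,25): print('tip',s,px(c,J(.025+s/1000+.055,0,.078)).round(1),'pad face mid',px(c,J(.025+s/1000,-.017,.055)).round(1))
```

```text
False 13.39 jig [-13.4   0.7  42.3] F [-15.46   0.11  15.07] gap 8.1
 13.89 jig [-13.5   0.7  42.3] F [-15.66   0.06  15.08] gap 7.79
95 [array([374., 281.]), array([369.4, 273.7]), array([365. , 266.7])]
110 [array([382.1, 280. ]), array([377.3, 272.7]), array([372.7, 265.8])]
tip 17 [370.5 272.1] pad face mid [343.3 291.8]
tip 20 [372.1 271.9] pad face mid [345.  291.6]
tip 22 [373.2 271.8] pad face mid [346.1 291.5]
tip 25 [374.8 271.6] pad face mid [347.7 291.3]
```

View pics/q_side.png

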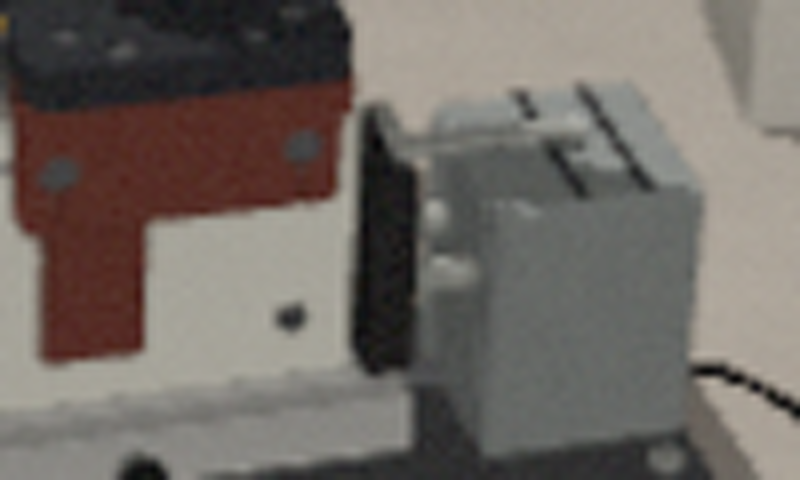

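View pics/q_side2.png

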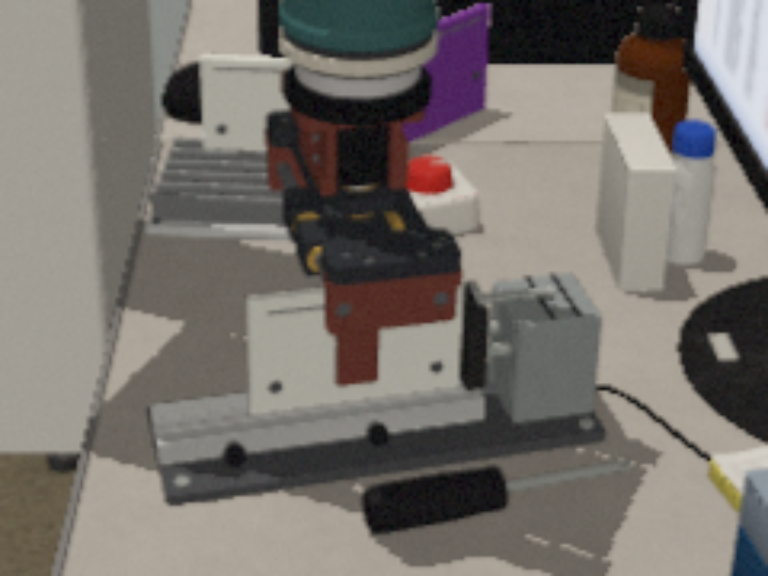

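Run:
```python
from h import *
c=pickle.load(open('side.pkl','rb'));P=cloud(c).reshape(-1,3);P=P[~np.isnan(P[:,0])]
Q=np.array([P[:,0]-JP[0],P[:,1]-JP[1]]).T;C,S=np.cos(JY),np.sin(JY);Q=np.c_[C*Q[:,0]+S*Q[:,1],-S*Q[:,0]+C*Q[:,1],P[:,2]]
k=(abs(Q[:,1])<.012)&(Q[:,2]>.04)&(Q[:,2]<.11)
for a in range(-80,60,10):
    m=k&(Q[:,0]>a/1000)&(Q[:,0]<(a+10)/1000)
    if m.sum(): print(a,m.sum(),'top z',np.percentile(Q[m,2],[97,99.5]).round(4),'y',np.median(Q[m,1]).round(4))
K=Q[k&(Q[:,0]<.0)];print('back end x',np.percentile(K[:,0],[.5,2]).round(4))
for q in('short_divider_center','timer','screwdriver_grip','mouse'):
    s=spot_in('side',q)
    if s: print(q,np.round(s[0]['xy']),round(s[0]['conf'],2),w(c,*s[0]['xy']).round(3))
st()
```

```text
-80 71 top z [0.0993 0.0998] y -0.0016
-70 174 top z [0.0987 0.0996] y -0.0022
-60 186 top z [0.0988 0.0995] y -0.0023
-50 164 top z [0.0989 0.0994] y -0.0025
-40 157 top z [0.0985 0.0994] y -0.0023
-30 86 top z [0.0735 0.0762] y -0.0058
-20 46 top z [0.0754 0.0767] y -0.0109
-10 54 top z [0.0756 0.0766] y -0.0105
0 76 top z [0.0708 0.0717] y -0.0026
10 86 top z [0.0704 0.0711] y -0.0021
20 77 top z [0.0711 0.0723] y -0.0021
30 75 top z [0.0713 0.0716] y -0.0024
40 133 top z [0.0912 0.0955] y -0.0027
50 57 top z [0.0863 0.0871] y -0.0051
back end x [-0.0735 -0.0729]
short_divider_center [277. 211.] 0.73 [0.551 0.104 0.066]
timer [336. 241.] 0.82 [0.686 0.028 0.028]
screwdriver_grip [338. 334.] 0.64 [ 0.674 -0.288  0.022]
mouse [256. 211.] 0.52 [0.492 0.207 0.019]
 14.14 jig [-13.5   0.7  42.3] F [-15.9    1.23  14.87] gap 8.13
```

Run:
```python
from h import *
sleep(.3);st();close_job();st()
```

```text
14.44 jig [-13.5   0.7  42.3] F [-15.46   0.9   14.55] gap 8.13
the job is handed in; nothing more can be done
the job is handed in; nothing more can be done
```

The long white divider is standing in the jig's slot, pushed against the sprung stop, and I handed the job in at 14.4 s with the gripper still holding it there.

- **Right plate:** I took the white plate in the stand's -y slot, which measured 119.6 mm. The other white plate measured 79 mm, and the purple one was never touched.
- **On the slot floor:** Floor contact came at the same gripper height as in the stand, as it should. The plate's top edge is level at about 98–99 mm above the desk.
- **Stop and pointer:** The plate's back end and the gripper position both put the stop at about 21.5 mm. The side picture shows the pointer tip between the two lines; read by eye, that suggests slightly more, about 23–25 mm. Both are inside the 15–30 mm band, and the pointer was never seen past the second line.
- **Steady push:** The wrist force held at about 15.5 N along the slot over the last second. That is more than the roughly 9.5 N the spring should need, so I take the rest to be slot friction. It also presses down with about 15 N.
- **Other objects:** The short divider, timer, screwdriver and mouse were still detected where they started, with readings agreeing to about 1 cm. The short divider and the mouse were partly hidden by the arm in that last view.

The two cameras disagreed by about 2 mm on the jig's sideways position. I used a position between the two, and the plate went in without catching.

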